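# Lock the car fobs away for the night

### The arm

A 6-joint arm with a two-finger parallel gripper is mounted at the origin on the work surface. World frame = base frame: x ahead of the robot, y to its left, z up, the work surface at z = 0. Lengths are in m, angles in rad, forces in N, time in s.
With the tool pointing down it reaches from about 0.325 to 0.85 m from the base axis. Payload 15.5 kg.
Tool frame: the origin (TCP) lies between the finger pads; the fingertips stand 22 mm ahead of it and the grasp point (between the pads) lies 3 mm ahead of it (arm.tip_reach is the distance from the TCP to the fingertips, in m); z points along the fingers, y is the direction in which the jaws open and shut (so a half turn about z gives the same grasp; the last joint's range is limited). The gripper opens to 91 mm and grips with 3 to 60 N. Pads are 32 mm wide; open, the fingers measure 118 mm over their backs; the gripper's body (76 mm by 178 mm) begins 60 mm behind the grasp point.
Start: joints at [-1.399, 0.494, 1.345, -0, 1.302, -0.096], TCP at [0.165, -0.603, 0.236] pointing down, gripper open.
Joint ranges: [-2.91, 2.91], [-0.82, 2.16], [0.22, 2.67], [-1.22, 4.37], [0.12, 2.79], [-3.08, 3.08]. Speed limits (rad/s): [1.89, 1.89, 2.57, 3.01, 3.01, 3.01].

### API

Orientations are given as a 3x3 rotation matrix whose columns are the frame's x, y, z axes.
In Python, from plant import arm gives the robot as it stands.
- The arm moves only by the shell command python3 -m handwheel 'ROWS' [OPENING]. ROWS is JSON, a list of rows, each a list of 6 numbers: the shift along the world's x, y, z in m, then the turn, a rotation vector about the world's x, y, z in rad. In form: [[tx, ty, tz, wx, wy, wz], ...]. A call has 1 to 12 rows; each row is the pose to reach, as a shift and turn from the pose measured when the call began; what a row does not reach only later rows make up. A row lasts 1/8 s, in which the tool goes at most 62.5 mm and 10.7 degrees, less where a joint would pass 70% of its speed; a pose out of reach is approached as far as the arm can. A call with a gripper value outside its range is refused whole. OPENING is the opening in per cent of the stroke, from 0 (shut) to 100 (fully open), set as the call begins (- or left out, the last holds). The fingers move at their own pace and stop on an object; the grip force is fixed at half the most. Time passes only in rows, so rows that repeat a pose let the fingers close. It gives the time, the measured TCP pose, the force and the opening at its end, in the units of the state.
- arm.get_obs(): the state, without advancing time (a new reading comes with each control period).
- arm.snapshot(name): name is "scene" or "top" or "wrist"; returns the picture (384x512x3 uint8, blue, green, red); there is no depth.
- arm.camera_model(name): a dict with "intrinsics" (3x3 intrinsics, pixels), "cam_to_world" (4x4, takes a point from camera to world coordinates); the wrist camera has in their place "hand_eye" (4x4, takes a point from camera to tool coordinates, whose origin is the TCP and whose axes are the flange's). Camera axes: x right, y down, z forward; pixel columns grow to the right and rows downward; lengths in m; the calibration is good to about 2 mm. A picture is of the moment at which its call begins: read the wrist's pose just before it. camera_model takes no time and is no camera call.
- arm.hand_in(): hands the job in, once; it reports no verdict.
The state is a dict: "t": time; "joint_positions": joint angles; "dq": joint speeds; "tau": joint torques, N m; "ee_pos": TCP position; "tcp_rot": TCP orientation; "wrist_force": force on the tool from outside, world axes, zero at the start; "moment": the same for the moment, N m; "finger_gap": opening from 0.0 (shut) to 1.0 (fully open).
Only numpy, scipy, OpenCV 4.12 (cv2) and the standard library are available. Lean on these libraries where they do the work, as an engineer would, in place of code of your own. Each camera call takes 0.05 s, during which the arm holds its last target. There are 200 camera calls.

### The job

Lock the car keys away for the night: every silver car fob in the glass-topped key case is to be laid flat on the floor of the grey steel key safe. The safe's cover slides open only while its release tab is held down, and the fobs, which lie in both halves of the case, are reached by sliding the glass pane above them past the other one. When the fobs are in, slide the safe's cover fully home so that the tab springs back up and latches, leave both panes of the case fully shut, and leave the padlock, the bowl and the hand fan where they are.

Things in the scene. Friction and masses are not known exactly. Their poses are not given: they have to be found in the camera images.
- safe: signal-blocking key safe, fixed: dark steel box 230 (x) x 284 (y) x 54 mm high, origin at the centre of its underside, z up. Its front (-x) half is an open-topped well, walls up to 44 mm; its rear half (x 0 to 115 mm) is a closed deck, top at 44 mm. The cover lies over the well (z 45 to 48 mm) between side rails (y +-142 mm, up to 54 mm) and slides along +x over the deck
- safe_well (a point): on the felt floor of the safe's well, 6 mm above its underside, at safe x = -47, y = 0; axes as the safe's. The well spans 63 mm to -x, 47 mm to +x and 132 mm to either y side. Latch lugs stick into it at the middle of its front wall (38 to 25 mm to -x of here, y within 20 mm, 32 mm over the floor). Four fobs fit side by side, length along x, at y -90, -30, 30, 90 mm
- safe_cover (a joint): slide of the safe's cover, m: 0 = shut, 0.105 = fully open (cover moved along the safe's +x, well wholly bare); drags with about 2 N, stays where left. Shut and latched, it gives no more than about 2 mm unless the tab is down
- safe_tab (a joint): press of the release tab, m: 0 = up, 0.007 = fully down; sprung, 3 N to start, 8 N fully down. The latch is free with the tab 4.5 mm or more down; hold it down for the first 15 mm of the cover's travel, after that it may come up. On closing, the latch dips under the lugs by itself (a push of up to 10 N, less with the tab held down) and the tab springs up when the cover is home
- safe_tab_top (a point): middle of the top of the release tab: an upright black ribbed bar 14 (safe x) x 44 (safe y) x 18 mm high near the cover's front edge (at safe x = -94, y = 0 when shut), underside 4 mm clear of the cover when up; rides with the cover and sinks with the tab; axes as the safe's. 70 mm above the underside of the safe when up. Can be pinched across its 14 mm
- case: glass-topped dark wooden key case, fixed: 230 (x) x 392 (y) x 56 mm high, walls 6 to 8 mm thick, origin at the centre of its underside, z up. Floor at 6 mm; a 32 mm high divider at y = 0 parts it into a left (+y) and a right (-y) compartment. Two smoked glass panes 4 mm thick cover it: left pane on the upper track (z 50 to 54 mm), right pane on the lower (z 42 to 46 mm)
- pane_left (a joint): slide of the left (upper) pane, m: 0 = shut, 0.150 = fully open (moved along the case's -y over the right pane, baring the left compartment from 40 mm off the case's middle to its outer wall); drags with about 1.5 N, stays where left. Open one pane at a time: the left pane strikes the right one's knob
- pane_right (a joint): slide of the right (lower) pane, m: 0 = shut, 0.150 = fully open (moved along the case's +y under the left pane, baring the right compartment likewise); drags with about 1.5 N, stays where left
- pane_left_knob (a point): top of the left pane's chrome knob, a square block 14 x 14 x 18 mm standing on the glass near its outer (+y) edge; knob top 72 mm above the underside of the case; axes as the case's
- pane_right_knob (a point): top of the right pane's chrome knob, the same block near that pane's outer (-y) edge; knob top 64 mm above the underside of the case; axes as the case's
- tray_left: shallow bamboo tray, fixed, in the left compartment (centre at y +115 mm in the case's frame): 168 (x) x 108 (y) mm, base 4 mm thick, rim 4 mm wide and 4 mm higher; origin at the centre of its underside, which is 6 mm above the underside of the case; axes as the case's
- tray_right: the same tray in the right compartment (y -115 mm)
- fob0: silver car fob, flat rounded block 66 (x) x 36 (y) x 16 mm thick, 70 g, origin at the centre of its underside, lying flat in one of the trays; up to four alike, two to a tray, some may be absent
- fob1: silver car fob, flat rounded block 66 (x) x 36 (y) x 16 mm thick, 70 g, origin at the centre of its underside, lying flat in one of the trays; up to four alike, two to a tray, some may be absent
- fob2: silver car fob, flat rounded block 66 (x) x 36 (y) x 16 mm thick, 70 g, origin at the centre of its underside, lying flat in one of the trays; up to four alike, two to a tray, some may be absent
- fob3: silver car fob, flat rounded block 66 (x) x 36 (y) x 16 mm thick, 70 g, origin at the centre of its underside, lying flat in one of the trays; up to four alike, two to a tray, some may be absent
- padlock: chrome padlock lying flat, 82 x 52 x 22 mm, origin under its middle; to be left alone
- bowl: white ceramic bowl, 120 mm across, 55 mm high, origin at the centre of its underside; to be left alone
- fan: folded plastic hand fan lying flat, 210 x 26 x 18 mm, origin at the centre of its underside; to be left alone

How it is judged:
By the outcome, as a careful person would: the job done as asked, in the order asked, and still so for the second after the job is handed in, with the robot touching nothing.
Of fob0, fob1, fob2, fob3 only 3 to 4 are there at a start; the rules pass over those that are not, and their reading is None.
At some moment in a run one of fob0, fob1, fob2, fob3 may be knocked a few centimetres aside while the robot is not near it.
Once in a run the grip may slacken for a moment while it holds something.
It also fails if it takes over 210 s, if anything falls off the work surface, if the arm or the gripper's body presses on something with over 40 N, if the wrist force passes 120 N, or if a joint passes its speed limit or range.

## Working session

There is one attempt and no reset: what is moved stays moved. The work goes in short steps, Python scripts to look and compute and a shell command to move; the robot and the scene stay as the last step left them, time stands still between calls to the robot, and variables do not carry over. Pictures are saved under pics/ and viewed, about 12 in all and at most 16, crops included, and the job is handed in when it is done.

```bash
ls; mkdir -p pics
python3 - <<'E'
from plant import arm
import cv2
for n in("scene","top"):
    im=arm.snapshot(n); cv2.imwrite(f"pics/{n}0.png",im)
    m=arm.camera_model(n); print(n,m)
o=arm.get_obs(); print({k:o[k] for k in("t","ee_pos","tcp_rot","finger_gap","wrist_force")}); print(arm.camera_model("wrist"),arm.tip_reach)
E
```

```text
pics
scene {'intrinsics': array([[410.73275823,   0.        , 251.04489104],
       [  0.        , 410.73275823, 196.38566467],
       [  0.        ,   0.        ,   1.        ]]), 'cam_to_world': array([[-0.80334705,  0.4457322 , -0.39491306,  0.99501602],
       [ 0.59530563,  0.61850768, -0.51289322,  0.49479085],
       [ 0.01564373, -0.64712522, -0.76222321,  0.82167154],
       [ 0.        ,  0.        ,  0.        ,  1.        ]])}
top {'intrinsics': array([[438.44299379,   0.        , 242.03469928],
       [  0.        , 438.44299379, 190.87750344],
       [  0.        ,   0.        ,   1.        ]]), 'cam_to_world': array([[ 0.01262337, -0.99747945,  0.06982404,  0.52820495],
       [-0.99973122, -0.01123219,  0.02028103, -0.02198001],
       [-0.01944564, -0.07006129, -0.99735314,  1.15663409],
       [ 0.        ,  0.        ,  0.        ,  1.        ]])}
{'t': 0.1, 'ee_pos': array([ 0.16531272, -0.60241482,  0.2354158 ]), 'tcp_rot': array([[ 9.64346588e-01,  2.64642438e-01, -1.96874011e-04],
       [ 2.64642497e-01, -9.64346025e-01,  1.04525433e-03],
       [ 8.67639842e-05, -1.06008868e-03, -9.99999434e-01]]), 'finger_gap': 0.9960158309410388, 'wrist_force': array([0.2416686 , 0.03958921, 0.00850202])}
{'intrinsics': array([[291.11784038,   0.        , 251.43624705],
       [  0.        , 291.11784038, 192.50373496],
       [  0.        ,   0.        ,   1.        ]]), 'hand_eye': array([[ 1.17122477e-03, -9.65708577e-01, -2.59625832e-01,
         7.33556262e-02],
       [ 9.99999313e-01,  1.11910649e-03,  3.48552485e-04,
         3.24753124e-04],
       [-4.60511698e-05, -2.59626062e-01,  9.65709224e-01,
        -1.48259512e-01],
       [ 0.00000000e+00,  0.00000000e+00,  0.00000000e+00,
         1.00000000e+00]])} 0.022
```

View pics/top0.png

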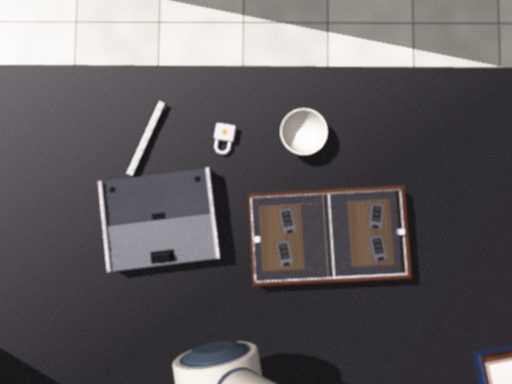

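View pics/scene0.png

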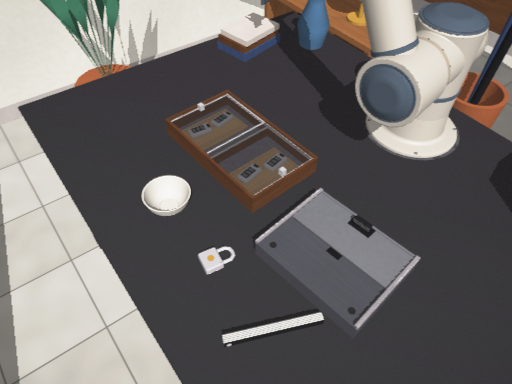

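The top view shows all four fobs: (288,221) and (284,253) in the left tray, (376,216) and (378,247) in the right. The knobs are at about (257,239) and (401,232), and the tab is at (162,256). The scene view agrees.

```bash
cat > h.py <<'E'
from plant import arm
import numpy as np, cv2
np.set_printoptions(precision=4,suppress=True)
def cam(name,obs=None):
    m=arm.camera_model(name); K=m["intrinsics"]
    if name!="wrist": return K,m["cam_to_world"]
    obs=obs or arm.get_obs(); T=np.eye(4); T[:3,:3]=obs["tcp_rot"]; T[:3,3]=obs["ee_pos"]
    return K,T@m["hand_eye"]
def cast(c,uv,z):
    K,T=c; d=T[:3,:3]@np.linalg.solve(K,[uv[0],uv[1],1]); return T[:3,3]+d*(z-T[2,3])/d[2]
def proj(c,p):
    K,T=c; q=K@(T[:3,:3].T@(np.asarray(p)-T[:3,3])); return q[:2]/q[2]
def blobs(mask,lo,hi):
    n,_,s,c=cv2.connectedComponentsWithStats(mask.astype(np.uint8))
    return [(c[i],s[i]) for i in range(1,n) if lo<=s[i][4]<=hi]
E
python3 - <<'E'
from h import *
im=cv2.imread("pics/top0.png"); c=cam("top"); g=im.max(2)
sub=np.zeros(g.shape,bool); sub[180:292,245:415]=1
for p,s in blobs((g>205)&sub,8,200): print("bright",p,s,cast(c,p,.068))
sub[:]=0; sub[160:280,95:225]=1
for p,s in blobs((g<45)&sub,10,600): print("dark",p,s,cast(c,p,.06))
print("safe corners z.054",[cast(c,p,.054)[:2] for p in((98,182),(210,168),(219,260),(107,271))])
print("case corners z.056",[cast(c,p,.056)[:2] for p in((249,193),(405,186),(410,281),(253,286))])
print("fobs z.026",[cast(c,p,.026)[:2] for p in((288,221),(284,253),(376,216),(378,247))])
a=cv2.resize(im[160:295,90:250],None,fx=4.4,fy=4.4,interpolation=cv2.INTER_CUBIC);b=cv2.resize(im[180:292,245:415],None,fx=4.4,fy=4.4,interpolation=cv2.INTER_CUBIC)
w=max(a.shape[1],b.shape[1]);cv2.imwrite("pics/c1.png",cv2.resize(np.vstack([cv2.copyMakeBorder(x,0,0,0,w-x.shape[1],0) for x in(a,b)]),None,fx=.55,fy=.55,interpolation=cv2.INTER_AREA))
E
```

```text
bright [401.3448 230.9655] [398 228   7   6  29] [ 0.5101 -0.3925  0.068 ]
bright [256.1714 238.6   ] [253 236   7   6  35] [ 0.4867 -0.0362  0.068 ]
bright [356. 276.] [352 276   9   1   9] [ 0.399 -0.281  0.068]
dark [140.4381 167.3238] [134 160  14  16 105] [0.6618 0.258  0.06  ]
dark [157.7619 215.881 ] [153 214  11   5  42] [0.5398 0.2108 0.06  ]
dark [163.0286 256.84  ] [152 251  23  11 175] [0.4381 0.195  0.06  ]
safe corners z.054 [array([0.6239, 0.3668]), array([0.6626, 0.0824]), array([0.4318, 0.0558]), array([0.4004, 0.3361])]
case corners z.056 [array([ 0.6001, -0.0172]), array([ 0.6221, -0.407 ]), array([ 0.3874, -0.4162]), array([ 0.3693, -0.0298])]
fobs z.026 [array([ 0.5312, -0.118 ]), array([ 0.4494, -0.1082]), array([ 0.5468, -0.3428]), array([ 0.468 , -0.3472])]
```

View pics/c1.png

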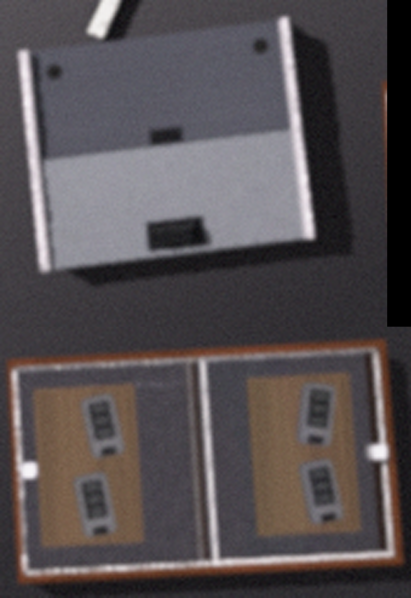

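All four fobs are present. Safe: centre about (0.530, 0.210), yaw about 7°. Case: centre about (0.496, -0.216), yaw about 3°. The corner-to-corner sizes match the given ones. Next I'll go over the tab.

```bash
python3 -m handwheel '[[0.271,0.8,0,0,0,1.427],[0.271,0.8,0,0,0,1.427],[0.271,0.8,0,0,0,1.427],[0.271,0.8,0,0,0,1.427],[0.271,0.8,0,0,0,1.427],[0.271,0.8,0,0,0,1.427],[0.271,0.8,0,0,0,1.427],[0.271,0.8,0,0,0,1.427],[0.271,0.8,0,0,0,1.427],[0.271,0.8,0,0,0,1.427],[0.271,0.8,0,0,0,1.427],[0.271,0.8,0,0,0,1.427]]' 60
python3 - <<'E'
from h import *
o=arm.get_obs();print(o["t"],o["ee_pos"],o["tcp_rot"])
E
```

```text
t: 1.6
ee_pos: [0.403, 0.0993, 0.2355]
tcp_rot: [[-0.124, 0.992, -0.001], [0.992, 0.124, -0.0], [-0.0, -0.001, -1.0]]
wrist_force: [1.9, 0.0, 0.4]
finger_gap: 0.6
1.6 [0.403  0.0993 0.2355] [[-0.1239  0.9923 -0.0008]
 [ 0.9923  0.1239 -0.0002]
 [-0.0001 -0.0008 -1.    ]]
```

```bash
python3 -m handwheel '[[0.034,0.05,0,0,0,0],[0.034,0.1,0,0,0,0],[0.034,0.1,0,0,0,0]]' 40 | head -2
python3 - <<'E'
from h import *
c=cam("wrist"); im=arm.snapshot("wrist"); cv2.imwrite("pics/w1.png",im)
print(proj(c,[.4364,.1987,.07]),proj(c,[.5297,.2103,.044]))
E
```

```text
t: 1.98
ee_pos: [0.4367, 0.2021, 0.2351]
[250.5826 185.5092] [329.4392 180.822 ]
```

View pics/w1.png

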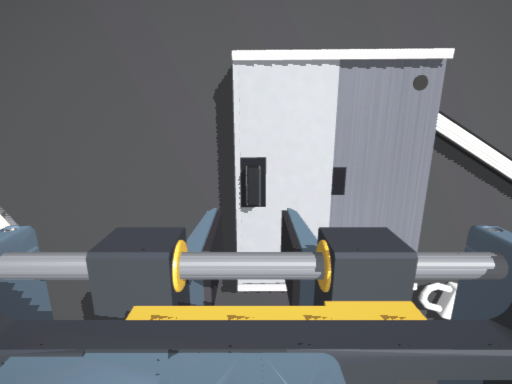

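The wrist view shows the tab at (253.5,182), about 3 px from the prediction. The safe's edges run parallel to the image axes, so the yaw is right. I'll refine the tab position numerically.

Run:
```python
from h import *
c=cam("wrist"); im=cv2.imread("pics/w1.png"); g=im.max(2)
s=np.zeros(g.shape,bool); s[140:225,238:280]=1
for p,st in blobs((g<60)&s,50,3000): print(p,st,cast(c,p,.068))
print(g[182,232:275]); print(g[150:214,253])
e=arm.get_obs()["ee_pos"];print(e, cast(c,(253.5,182),.07)-e)
# safe corners at rail tops
print(cast(c,(233,55),.054),cast(c,(447,53),.054), cast(c,(236,100),.045),cast(c,(239,280),.045))
```

```text
[251.2625 181.0309] [241 159  24  48 518] [0.4363 0.2016 0.068 ]
[ 60  61  85 164 229 232 225 161 105  50  38  40  40  62 110  60  57  61
  62  62  64  64  64  64  64  65  68  89  91  61  56  56  59 112 222 228
 228 228 228 228 228 228 228]
[229 229 228 228 228 228 225 155  75  58  58  57  58  57  57  49  49  54
  62  64  64  64  64  65  64  63  64  64  64  64  65  64  64  64  64  64
  64  64  64  64  64  64  62  61  60  60  60  60  60  59  60  59  59  59
  55  40  58 143 218 226 226 225 225 225]
[0.4365 0.2004 0.2351] [ 0.0023  0.0008 -0.1651]
[0.4007 0.3291 0.054 ] [0.6205 0.3593 0.054 ] [0.4084 0.2855 0.045 ] [0.4379 0.0626 0.045 ]
```

```bash
python3 -m handwheel '[[0.002,0,-0.06,0,0,0],[0.002,0,-0.115,0,0,0],[0.002,0,-0.145,0,0,0],[0.002,0,-0.155,0,0,0],[0.002,0,-0.155,0,0,0]]'
python3 -m handwheel '[[0,0,0,0,0,0],[0,0,0,0,0,0],[0,0,0,0,0,0],[0,0,0,0,0,0]]' 0
```

```text
t: 2.65
ee_pos: [0.4386, 0.1998, 0.0804]
tcp_rot: [[-0.126, 0.992, -0.002], [0.992, 0.126, -0.001], [-0.0, -0.002, -1.0]]
wrist_force: [0.3, 0.1, 0.1]
finger_gap: 0.397
t: 3.15
ee_pos: [0.439, 0.2, 0.0808]
tcp_rot: [[-0.126, 0.992, -0.001], [0.992, 0.126, -0.0], [-0.0, -0.001, -1.0]]
wrist_force: [1.6, -1.3, 2.8]
finger_gap: 0.155
```

```bash
python3 -m handwheel '[[0,0,-0.004,0,0,0],[0,0,-0.0075,0,0,0],[0,0,-0.0075,0,0,0]]'
python3 -m handwheel '[[0.01,0.0013,0,0,0,0],[0.025,0.0033,0,0,0,0],[0.045,0.0059,0,0,0,0],[0.065,0.0085,0.004,0,0,0],[0.085,0.0112,0.006,0,0,0],[0.1,0.0132,0.006,0,0,0],[0.105,0.0138,0.006,0,0,0],[0.105,0.0138,0.006,0,0,0]]'
```

```text
t: 3.52
ee_pos: [0.4396, 0.2001, 0.0736]
tcp_rot: [[-0.126, 0.992, 0.0], [0.992, 0.126, -0.0], [-0.0, 0.0, -1.0]]
wrist_force: [-0.7, -1.7, 12.4]
finger_gap: 0.149
t: 4.53
ee_pos: [0.5427, 0.214, 0.0786]
tcp_rot: [[-0.126, 0.992, -0.004], [0.992, 0.126, -0.0], [0.0, -0.004, -1.0]]
wrist_force: [-9.3, 6.6, 3.6]
finger_gap: 0.15
```

```bash
python3 -m handwheel '[[0,0,0,0,0,0],[0,0,0,0,0,0],[0,0,0.02,0,0,0],[0,0,0.06,0,0,0],[0,0,0.12,0,0,0],[0,0,0.157,0,0,0]]' 40
python3 -m handwheel '[[-0.012,-0.05,0,0,0,-0.16],[-0.03,-0.11,0,0,0,-0.34],[-0.043,-0.17,0,0,0,-0.52],[-0.056,-0.23,0,0,0,-0.7],[-0.056,-0.25,0,0,0,-0.88],[-0.056,-0.25,0,0,0,-1.06],[-0.056,-0.25,0,0,0,-1.24],[-0.056,-0.25,0,0,0,-1.42],[-0.056,-0.25,0,0,0,-1.6],[-0.056,-0.25,0,0,0,-1.645],[-0.056,-0.25,0,0,0,-1.645]]'
python3 - <<'E'
from h import *
o=arm.get_obs();c=cam("wrist",o); im=arm.snapshot("wrist"); cv2.imwrite("pics/w2.png",im); t=arm.snapshot("top"); cv2.imwrite("pics/t2.png",t)
print(o["t"],o["ee_pos"],proj(c,[.4867,-.0362,.072]))
cv2.imwrite("pics/v2.png",np.hstack([im[:, :],cv2.resize(t[150:290,90:230],(384,384))])[:, :800])
E
```

```text
t: 5.28
ee_pos: [0.5434, 0.214, 0.2383]
tcp_rot: [[-0.126, 0.992, -0.001], [0.992, 0.126, 0.0], [0.0, -0.001, -1.0]]
wrist_force: [-0.4, 0.8, 0.2]
finger_gap: 0.397
t: 6.65
ee_pos: [0.4874, -0.0361, 0.2383]
tcp_rot: [[0.999, 0.053, 0.0], [0.053, -0.999, 0.001], [0.0, -0.001, -1.0]]
wrist_force: [0.6, -0.7, -0.6]
finger_gap: 0.4
6.65 [ 0.4874 -0.0361  0.2383] [251.2606 183.4885]
```

View pics/v2.png

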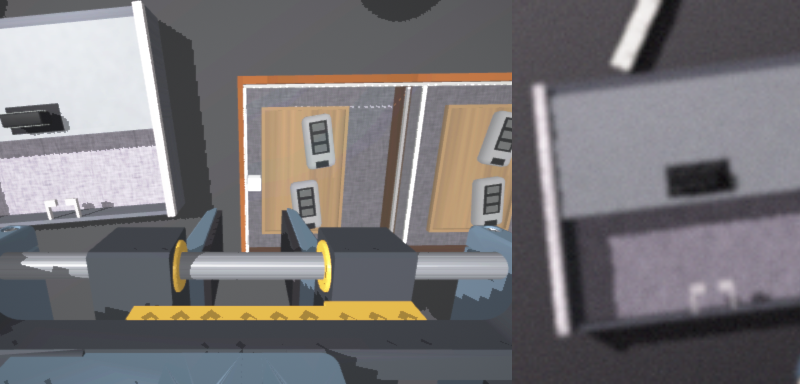

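The safe's well is bare, with the lugs visible. The left knob is at about (254,183), right under the tool. I'll measure the knob and the fobs.

Run:
```python
from h import *
c=cam("wrist"); im=cv2.imread("pics/w2.png"); g=im.min(2)
s=np.zeros(g.shape,bool); s[165:200,246:275]=1
for p,st in blobs((g>200)&s,50,3000): print(p,st,cast(c,p,.072)-arm.get_obs()["ee_pos"])
print(cast(c,(237.5,77.5),.056),cast(c,(511,73.5),.056))
print([cast(c,p,.026) for p in((318,140),(306,204))])
# knob from scene
```

```text
[252.163 182.737] [246 165  15  35 270] [ 0.0002 -0.001  -0.1663]
[ 0.5977 -0.0154  0.056 ] [ 0.6174 -0.3044  0.056 ]
[array([ 0.5349, -0.1152,  0.026 ]), array([ 0.4525, -0.109 ,  0.026 ])]
```

```bash
python3 -m handwheel '[[0,-0.002,-0.06,0,0,0],[0,-0.002,-0.115,0,0,0],[0,-0.002,-0.145,0,0,0],[0,-0.002,-0.157,0,0,0],[0,-0.002,-0.157,0,0,0]]'
python3 -m handwheel '[[0,0,0,0,0,0],[0,0,0,0,0,0],[0,0,0,0,0,0],[0,0,0,0,0,0]]' 0
python3 -m handwheel '[[0.001,-0.02,0,0,0,0],[0.0035,-0.05,0,0,0,0],[0.006,-0.085,0,0,0,0],[0.008,-0.12,0,0,0,0],[0.0095,-0.14,0,0,0,0],[0.0102,-0.15,0,0,0,0],[0.0102,-0.15,0,0,0,0]]'
```

```text
t: 7.38
ee_pos: [0.4875, -0.0381, 0.0813]
tcp_rot: [[0.999, 0.054, -0.0], [0.054, -0.999, 0.001], [-0.0, -0.001, -1.0]]
wrist_force: [-0.3, 0.3, -0.3]
finger_gap: 0.402
t: 7.88
ee_pos: [0.4881, -0.0387, 0.0822]
tcp_rot: [[0.999, 0.054, 0.002], [0.054, -0.999, -0.0], [0.002, 0.0, -1.0]]
wrist_force: [-1.0, -7.3, 6.1]
finger_gap: 0.147
t: 8.75
ee_pos: [0.4978, -0.1884, 0.0822]
tcp_rot: [[0.999, 0.054, 0.001], [0.054, -0.999, 0.0], [0.001, -0.0, -1.0]]
wrist_force: [-5.6, -1.6, -0.8]
finger_gap: 0.149
```

```bash
python3 -m handwheel '[[0,0,0,0,0,0],[0,0,0,0,0,0],[0,0,0.03,0,0,0],[0,0,0.08,0,0,0],[-0.025,0.04,0.13,0,0,0],[-0.05,0.076,0.16,0,0,0],[-0.05,0.076,0.16,0,0,0],[-0.05,0.076,0.16,0,0,0]]' 40
cat > fobs.py <<'E'
from h import *
import sys
n=sys.argv[1]; z=float(sys.argv[2]) if len(sys.argv)>2 else .026
o=arm.get_obs();c=cam("wrist",o); im=arm.snapshot("wrist"); cv2.imwrite(f"pics/{n}.png",im)
print(o["t"],o["ee_pos"],o["finger_gap"])
hsv=cv2.cvtColor(im,cv2.COLOR_BGR2HSV)
m=((hsv[...,1]<30)&(hsv[...,2]>120)&(hsv[...,2]<235)).astype(np.uint8)
m=cv2.morphologyEx(m,cv2.MORPH_CLOSE,np.ones((9,9)))
m=cv2.morphologyEx(m,cv2.MORPH_OPEN,np.ones((7,7)))
for ct in cv2.findContours(m,cv2.RETR_EXTERNAL,cv2.CHAIN_APPROX_NONE)[0]:
    P=np.array([cast(c,p[0],z)[:2] for p in ct])
    (cx,cy),(w,h),a=cv2.minAreaRect((P*1000).astype(np.float32))
    if not(25<min(w,h)<50 and 45<max(w,h)<80): continue
    ang=a if w>h else a+90; ang=(ang+90)%180-90
    print("px",ct[:,0].mean(0).round(),"ctr",round(cx/1000,4),round(cy/1000,4),"size",round(w),round(h),"yaw(len from +x)",round(ang,1),"rel",round(cx/1000-o["ee_pos"][0],4),round(cy/1000-o["ee_pos"][1],4))
E
python3 fobs.py w3
```

```text
t: 9.75
ee_pos: [0.4482, -0.1124, 0.2423]
tcp_rot: [[0.998, 0.055, 0.002], [0.055, -0.998, -0.0], [0.002, 0.0, -1.0]]
wrist_force: [-0.1, 0.3, -0.2]
finger_gap: 0.4
9.75 [ 0.4482 -0.1124  0.2423] 0.4000469691281586
px [252. 173.] ctr 0.4483 -0.1135 size 54 29 yaw(len from +x) 12.1 rel 0.0001 -0.0012
px [262. 107.] ctr 0.5298 -0.1213 size 58 28 yaw(len from +x) 12.8 rel 0.0816 -0.0089
```

View pics/w3.png

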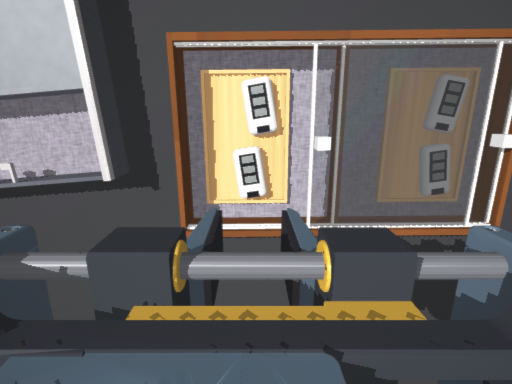

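The left compartment is bare, with fobs at (249,173) and (259,105). My mask clips the highlights, so I'll widen it and re-measure from the same picture.

```bash
sed -i 's/&(hsv\[...,2\]<235)//; s/<30)/<60)/; s/>120)/>100)/; s/im=arm.snapshot("wrist");/im=arm.snapshot("wrist") if len(sys.argv)<4 else cv2.imread(f"pics\/{n}.png");/' fobs.py; python3 fobs.py w3 .022 x
```

```text
9.8 [ 0.4482 -0.1126  0.2419] 0.40319423740144045
px [432. 172.] ctr 0.4607 -0.3479 size 79 39 yaw(len from +x) 11.7 rel 0.0125 -0.2353
px [499. 131.] ctr 0.5196 -0.4107 size 56 39 yaw(len from +x) 16.2 rel 0.0714 -0.2981
```

```bash
sed -i 's/MORPH_CLOSE,np.ones((9,9))/MORPH_CLOSE,np.ones((5,5))/' fobs.py; for t in "40 120" "50 140" "30 160"; do set -- $t; sed "s/<60)/<$1)/;s/>100)/>$2)/" fobs.py >f2.py; echo $t; python3 f2.py w3 .022 x; done; python3 -c "
import cv2;im=cv2.imread('pics/w3.png');h=cv2.cvtColor(im,cv2.COLOR_BGR2HSV);print(h[155,225:275].tolist())"
```

```text
40 120
9.8 [ 0.4482 -0.1126  0.2419] 0.40319423740144045
px [249. 172.] ctr 0.4497 -0.1101 size 65 36 yaw(len from +x) 12.0 rel 0.0015 0.0025
px [259. 106.] ctr 0.5326 -0.1176 size 64 36 yaw(len from +x) 12.7 rel 0.0844 -0.0049
50 140
9.8 [ 0.4482 -0.1126  0.2419] 0.40319423740144045
px [249. 172.] ctr 0.4505 -0.1099 size 63 36 yaw(len from +x) 12.0 rel 0.0023 0.0028
px [259. 106.] ctr 0.533 -0.1174 size 63 36 yaw(len from +x) 12.7 rel 0.0848 -0.0047
30 160
9.8 [ 0.4482 -0.1126  0.2419] 0.40319423740144045
px [249. 172.] ctr 0.4505 -0.1099 size 63 35 yaw(len from +x) 11.7 rel 0.0023 0.0027
px [259. 104.] ctr 0.5331 -0.1174 size 62 35 yaw(len from +x) 12.7 rel 0.0849 -0.0048
[[25, 90, 254], [25, 88, 254], [26, 87, 254], [25, 89, 254], [25, 89, 254], [24, 92, 254], [24, 91, 254], [23, 67, 253], [15, 2, 251], [0, 0, 254], [0, 0, 254], [0, 0, 254], [0, 0, 254], [120, 1, 241], [120, 5, 169], [135, 4, 133], [120, 2, 126], [120, 5, 106], [120, 9, 87], [110, 9, 84], [105, 13, 77], [105, 13, 78], [98, 13, 78], [98, 12, 87], [90, 7, 105], [90, 9, 119], [90, 7, 139], [90, 7, 141], [100, 11, 67], [120, 7, 69], [130, 5, 168], [0, 0, 252], [120, 1, 250], [120, 1, 235], [120, 1, 205], [18, 8, 168], [15, 64, 160], [16, 115, 175], [16, 122, 176], [16, 122, 177], [16, 124, 202], [21, 106, 250], [22, 104, 251], [22, 103, 252], [22, 102, 252], [23, 101, 252], [22, 103, 252], [22, 106, 251], [22, 108, 250], [22, 108, 250]]
```

```bash
sed -i 's/<60)/<40)/;s/>100)/>120)/' fobs.py
python3 -m handwheel '[[0.002,0.0025,-0.06,0,0,0.08],[0.002,0.0025,-0.12,0,0,0.157],[0.002,0.0025,-0.17,0,0,0.157],[0.002,0.0025,-0.195,0,0,0.157],[0.002,0.0025,-0.204,0,0,0.157],[0.002,0.0025,-0.204,0,0,0.157]]' 57
python3 -m handwheel '[[0,0,0,0,0,0],[0,0,0,0,0,0],[0,0,0,0,0,0],[0,0,0,0,0,0]]' 0
python3 -m handwheel '[[0,0,0.01,0,0,0],[0,0,0.04,0,0,0],[0,0,0.09,0,0,0],[0,0,0.14,0,0,0],[0,0,0.17,0,0,0]]'
```

```text
t: 10.55
ee_pos: [0.4502, -0.1103, 0.0374]
tcp_rot: [[0.978, 0.209, -0.0], [0.209, -0.978, 0.001], [-0.0, -0.001, -1.0]]
wrist_force: [0.4, 0.2, 0.0]
finger_gap: 0.568
t: 11.05
ee_pos: [0.4508, -0.1106, 0.0383]
tcp_rot: [[0.978, 0.209, 0.001], [0.209, -0.978, 0.0], [0.001, 0.0, -1.0]]
wrist_force: [-0.9, -2.2, 8.6]
finger_gap: 0.393
t: 11.68
ee_pos: [0.451, -0.1107, 0.2115]
tcp_rot: [[0.978, 0.21, 0.004], [0.21, -0.978, -0.001], [0.004, 0.002, -1.0]]
wrist_force: [-0.1, -0.2, -1.3]
finger_gap: 0.393
```

```bash
python3 -m handwheel '[[0.0035,0.05,0,0,0,-0.02],[0.007,0.11,0,0,0,-0.04],[0.011,0.17,0,0,0,-0.08],[0.015,0.23,0,0,0,-0.08],[0.019,0.29,0,0,0,-0.08],[0.023,0.35,0,0,0,-0.08],[0.026,0.395,0,0,0,-0.08],[0.0265,0.409,0,0,0,-0.08],[0.0265,0.409,0,0,0,-0.08]]'
python3 - <<'E'
from h import *
o=arm.get_obs();c=cam("wrist",o); im=arm.snapshot("wrist"); cv2.imwrite("pics/w4.png",im)
S=np.array([.531,.2125]);a=np.radians(7.4);R=np.array([[np.cos(a),-np.sin(a)],[np.sin(a),np.cos(a)]])
v=im.copy()
for q,z in[((-.11,.132),.044),((-.11,-.132),.044),((0,.132),.044),((0,-.132),.044),((-.072,.02),.038),((-.072,-.02),.038),((-.115,.142),.054),((.115,.142),.054)]:
    p=S+R@np.array(q); u=proj(c,[*p,z]); cv2.circle(v,tuple(int(round(x)) for x in u),3,(0,0,255),1)
cv2.imwrite("pics/v4.png",v); print(o["ee_pos"])
E
```

```text
t: 12.8
ee_pos: [0.4772, 0.2984, 0.2118]
tcp_rot: [[0.991, 0.132, 0.004], [0.132, -0.991, -0.002], [0.004, 0.002, -1.0]]
wrist_force: [-0.1, -0.8, -0.8]
finger_gap: 0.392
[0.4772 0.2984 0.2118]
```

View pics/v4.png

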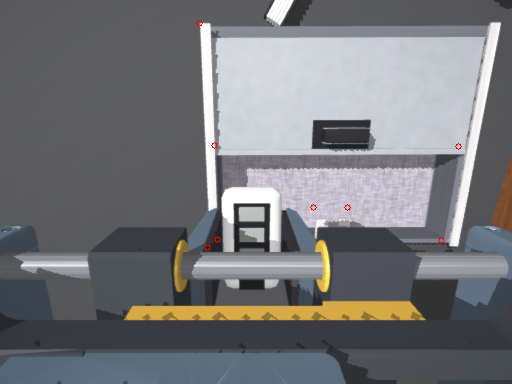

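The fob is in hand and upright in the picture. The safe overlay agrees to about 3 px, which suggests the safe sits 1–2 mm further toward -x and -y. I'll place with that correction.

```bash
python3 -m handwheel '[[-0.001,-0.0015,-0.04,0,0,0],[-0.001,-0.0015,-0.09,0,0,0],[-0.001,-0.0015,-0.135,0,0,0],[-0.001,-0.0015,-0.16,0,0,0],[-0.001,-0.0015,-0.172,0,0,0],[-0.001,-0.0015,-0.177,0,0,0],[-0.001,-0.0015,-0.177,0,0,0]]'
python3 -m handwheel '[[0,0,0,0,0,0],[0,0,0,0,0,0]]' 46
python3 -m handwheel '[[0,0,0.02,0,0,0],[0,0,0.06,0,0,0],[0,0,0.12,0,0,0],[0,0,0.17,0,0,0]]'
```

```text
t: 13.72
ee_pos: [0.4767, 0.2959, 0.0354]
tcp_rot: [[0.991, 0.131, 0.005], [0.131, -0.991, -0.001], [0.005, 0.002, -1.0]]
wrist_force: [-0.5, 0.7, -0.4]
finger_gap: 0.395
t: 13.98
ee_pos: [0.4771, 0.2961, 0.0362]
tcp_rot: [[0.991, 0.131, 0.006], [0.131, -0.991, -0.001], [0.006, 0.002, -1.0]]
wrist_force: [0.8, 0.1, 1.0]
finger_gap: 0.459
t: 14.48
ee_pos: [0.4771, 0.2962, 0.2087]
tcp_rot: [[0.991, 0.131, 0.007], [0.131, -0.991, -0.0], [0.007, 0.001, -1.0]]
wrist_force: [1.5, -0.3, -0.7]
finger_gap: 0.461
```

```bash
python3 -m handwheel '[[0.003,-0.055,0.01,0,0.003,0],[0.006,-0.115,0.03,0,0.007,0.03],[0.009,-0.175,0.03,0,0.007,0.09],[0.012,-0.235,0.03,0,0.007,0.09],[0.015,-0.295,0.03,0,0.007,0.09],[0.018,-0.355,0.03,0,0.007,0.09],[0.022,-0.4,0.03,0,0.007,0.09],[0.023,-0.414,0.03,0,0.007,0.09],[0.023,-0.414,0.03,0,0.007,0.09]]' 57; python3 fobs.py w5 .022
```

```text
t: 15.6
ee_pos: [0.5, -0.118, 0.2388]
tcp_rot: [[0.976, 0.218, 0.0], [0.218, -0.976, 0.0], [0.0, -0.0, -1.0]]
wrist_force: [-0.6, 0.2, 0.4]
finger_gap: 0.572
15.6 [ 0.5    -0.118   0.2388] 0.571983452079101
px [ 38. 264.] ctr 0.3094 0.1436 size 29 56 yaw(len from +x) -77.3 rel -0.1906 0.2616
px [256. 148.] ctr 0.5334 -0.1169 size 63 35 yaw(len from +x) 13.6 rel 0.0334 0.0012
```

```bash
python3 -m handwheel '[[0.0333,0.001,-0.05,0,0,0.01],[0.0333,0.001,-0.11,0,0,0.01],[0.0333,0.001,-0.165,0,0,0.01],[0.0333,0.001,-0.19,0,0,0.01],[0.0333,0.001,-0.2005,0,0,0.01],[0.0333,0.001,-0.2005,0,0,0.01]]'
python3 -m handwheel '[[0,0,0,0,0,0],[0,0,0,0,0,0],[0,0,0,0,0,0],[0,0,0,0,0,0]]' 0
python3 -m handwheel '[[0,0,0.01,0,0,0],[0,0,0.04,0,0,0],[0,0,0.09,0,0,0],[0,0,0.14,0,0,0],[0,0,0.17,0,0,0]]'
```

```text
t: 16.4
ee_pos: [0.5333, -0.1152, 0.0385]
tcp_rot: [[0.973, 0.23, -0.0], [0.23, -0.973, 0.001], [-0.0, -0.001, -1.0]]
wrist_force: [0.6, -0.8, 1.3]
finger_gap: 0.57
t: 16.9
ee_pos: [0.534, -0.1154, 0.0396]
tcp_rot: [[0.973, 0.23, 0.002], [0.23, -0.973, 0.0], [0.002, 0.0, -1.0]]
wrist_force: [0.2, 1.6, 9.9]
finger_gap: 0.391
t: 17.52
ee_pos: [0.5344, -0.1156, 0.2131]
tcp_rot: [[0.973, 0.23, 0.005], [0.23, -0.973, -0.001], [0.005, 0.002, -1.0]]
wrist_force: [-0.2, 0.1, -2.0]
finger_gap: 0.387
```

```bash
python3 -m handwheel '[[-0.007,0.05,0,0,0,-0.02],[-0.014,0.11,0,0,0.005,-0.06],[-0.022,0.17,0,0,0.005,-0.103],[-0.03,0.23,0,0,0.005,-0.103],[-0.038,0.29,0,0,0.005,-0.103],[-0.044,0.34,0,0,0.005,-0.103],[-0.0477,0.3573,0,0,0.005,-0.103],[-0.0477,0.3573,0,0,0.005,-0.103],[-0.0477,0.3573,0,0,0.005,-0.103]]'
python3 - <<'E'
from h import *
o=arm.get_obs();im=arm.snapshot("wrist"); cv2.imwrite("pics/w6.png",im)
E
```

```text
t: 18.65
ee_pos: [0.4869, 0.2407, 0.2133]
tcp_rot: [[0.992, 0.128, 0.0], [0.128, -0.992, -0.002], [-0.0, 0.002, -1.0]]
wrist_force: [-0.3, -0.9, -2.0]
finger_gap: 0.389
```

View pics/w6.png

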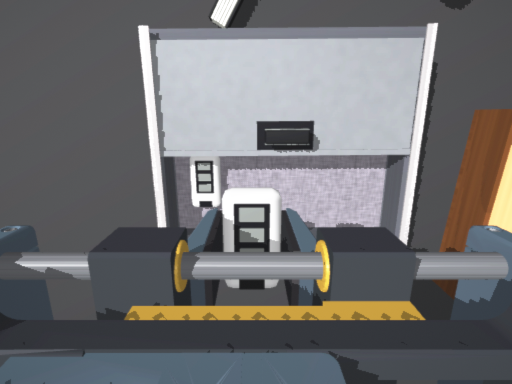

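The first fob lies flat in the left end of the well at about (205,181), and the second is held straight. I'll lower it.

```bash
python3 -m handwheel '[[0,0.001,-0.04,0,0,0],[0,0.001,-0.09,0,0,0],[0,0.001,-0.135,0,0,0],[0,0.001,-0.16,0,0,0],[0,0.001,-0.172,0,0,0],[0,0.001,-0.1775,0,0,0],[0,0.001,-0.1775,0,0,0]]'
python3 -m handwheel '[[0,0,0,0,0,0],[0,0,0,0,0,0]]' 46
python3 -m handwheel '[[0,0,0.02,0,0,0],[0,0,0.06,0,0,0],[0,0,0.12,0,0,0],[0,0,0.17,0,0,0]]'
python3 fobs.py w7 .018
```

```text
t: 19.58
ee_pos: [0.4875, 0.2413, 0.0364]
tcp_rot: [[0.992, 0.127, 0.001], [0.127, -0.992, -0.001], [0.001, 0.001, -1.0]]
wrist_force: [0.4, 0.4, 0.8]
finger_gap: 0.395
t: 19.82
ee_pos: [0.488, 0.2414, 0.0371]
tcp_rot: [[0.992, 0.127, 0.002], [0.127, -0.992, -0.001], [0.002, 0.001, -1.0]]
wrist_force: [0.0, 0.1, 0.9]
finger_gap: 0.46
t: 20.32
ee_pos: [0.488, 0.2415, 0.2096]
tcp_rot: [[0.992, 0.127, 0.003], [0.127, -0.992, -0.0], [0.003, 0.001, -1.0]]
wrist_force: [0.9, 0.7, -0.2]
finger_gap: 0.46
20.325 [0.488  0.2415 0.2096] 0.4601436185752401
px [ 50. 263.] ctr 0.3402 0.4877 size 30 75 yaw(len from +x) -82.7 rel -0.1478 0.2462
```

```bash
python3 -m handwheel '[[0.001,-0.055,0,0,0.003,0],[0.002,-0.115,0,0,0.003,-0.03],[0.004,-0.175,0,0,0.003,-0.06],[0.006,-0.235,0,0,0.003,-0.06],[0.007,-0.295,0,0,0.003,-0.06],[0.008,-0.355,0,0,0.003,-0.06],[0.0095,-0.41,0,0,0.003,-0.06],[0.0098,-0.43,0,0,0.003,-0.06],[0.0098,-0.43,0,0,0.003,-0.06]]' 40
python3 - <<'E'
from h import *
o=arm.get_obs();c=cam("wrist",o);im=arm.snapshot("wrist"); cv2.imwrite("pics/w8.png",im);t=arm.snapshot("top"); cv2.imwrite("pics/t8.png",t)
s=np.zeros((384,512),bool); s[140:215,215:300]=1
for p,st in blobs((im.min(2)>200)&s,50,3000): print(p,st,cast(c,p,.072)-o["ee_pos"])
v=np.hstack([im[:220],np.zeros((220,10,3),np.uint8)]); b=cv2.resize(t[150:290,90:230],(278,278))
v=np.zeros((384,800,3),np.uint8); v[:,:512]=im; v[:278,522:]=b; cv2.imwrite("pics/v8.png",v)
E
```

```text
t: 21.5
ee_pos: [0.5, -0.1883, 0.2155]
tcp_rot: [[0.998, 0.065, 0.008], [0.065, -0.998, 0.002], [0.008, -0.001, -1.0]]
wrist_force: [-0.2, 0.6, -0.6]
finger_gap: 0.401
[246.3104 182.7138] [240 140  19  75 538] [ 0.0062  0.0055 -0.1435]
```

View pics/v8.png

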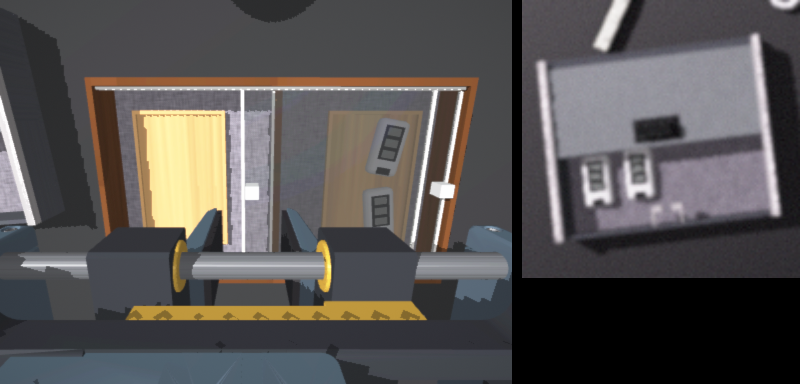

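Both fobs lie flat in the safe and the left tray is empty. The knob is at (252,191), under the jaws. I'll shut the left pane.

```bash
python3 -m handwheel '[[-0.0015,0,-0.05,0,0.008,0],[-0.0015,0,-0.1,0,0.008,0],[-0.0015,0,-0.125,0,0.008,0],[-0.0015,0,-0.1345,0,0.008,0],[-0.0015,0,-0.1345,0,0.008,0]]'
python3 -m handwheel '[[0,0,0,0,0,0],[0,0,0,0,0,0],[0,0,0,0,0,0],[0,0,0,0,0,0]]' 0
python3 -m handwheel '[[-0.001,0.02,0,0,0,0],[-0.0035,0.05,0,0,0,0],[-0.006,0.085,0,0,0,0],[-0.008,0.12,0,0,0,0],[-0.0095,0.142,0,0,0,0],[-0.0102,0.152,0,0,0,0],[-0.0103,0.153,0,0,0,0],[-0.0103,0.153,0,0,0,0]]'
```

```text
t: 22.22
ee_pos: [0.4986, -0.1857, 0.0812]
tcp_rot: [[0.998, 0.069, -0.001], [0.069, -0.998, 0.002], [-0.001, -0.003, -1.0]]
wrist_force: [-0.2, -0.2, 0.6]
finger_gap: 0.399
t: 22.72
ee_pos: [0.4991, -0.186, 0.0819]
tcp_rot: [[0.998, 0.068, 0.001], [0.068, -0.998, 0.002], [0.001, -0.002, -1.0]]
wrist_force: [0.9, 1.1, 8.1]
finger_gap: 0.15
t: 23.72
ee_pos: [0.4897, -0.0374, 0.0821]
tcp_rot: [[0.997, 0.071, 0.002], [0.071, -0.997, -0.005], [0.002, 0.005, -1.0]]
wrist_force: [-2.9, -59.4, -10.5]
finger_gap: 0.161
```

```bash
python3 -m handwheel '[[0,-0.001,0,0,0,0],[0,-0.001,0,0,0,0],[0,-0.001,0.03,0,0,0],[0,-0.001,0.08,0,0,0],[0,-0.001,0.14,0,0,0]]' 40
python3 -m handwheel '[[0.003,-0.055,0.01,0,0.002,0],[0.007,-0.115,0.02,0,0.002,0],[0.01,-0.175,0.02,0,0.002,0],[0.014,-0.235,0.02,0,0.002,0],[0.017,-0.295,0.02,0,0.002,0],[0.02,-0.345,0.02,0,0.002,0],[0.0213,-0.3556,0.02,0,0.002,0],[0.0213,-0.3556,0.02,0,0.002,0]]'
python3 - <<'E'
from h import *
o=arm.get_obs();c=cam("wrist",o);im=arm.snapshot("wrist"); cv2.imwrite("pics/w9.png",im);t=arm.snapshot("top"); cv2.imwrite("pics/t9.png",t)
g=im.min(2);s=np.zeros(g.shape,bool); s[150:215,220:290]=1
m=cv2.morphologyEx(((g>190)&s).astype(np.uint8),cv2.MORPH_OPEN,np.ones((8,8)))
for p,st in blobs(m,50,3000): print(p,st,cast(c,p,.064)-o["ee_pos"])
K=cam("top")
for nm in("top0","t9"):
    x=cv2.imread(f"pics/{nm}.png") if nm=="top0" else t; s=np.zeros(g.shape,bool); s[225:250,250:265]=1
    print([(p,cast(K,p,.07)) for p,st in blobs((x.max(2)>205)&s,8,200)])
E
```

```text
t: 24.35
ee_pos: [0.4889, -0.0378, 0.2232]
tcp_rot: [[0.997, 0.071, 0.0], [0.071, -0.997, -0.004], [-0.0, 0.004, -1.0]]
wrist_force: [1.5, -0.7, 0.5]
finger_gap: 0.398
t: 25.35
ee_pos: [0.5101, -0.3931, 0.2429]
tcp_rot: [[0.997, 0.071, -0.002], [0.071, -0.997, -0.003], [-0.002, 0.003, -1.0]]
wrist_force: [0.2, 0.0, 0.1]
finger_gap: 0.397
[255.619  180.5476] [248 173  16  16 252] [-0.0003 -0.0058 -0.1789]
[(array([256.1714, 238.6   ]), array([ 0.4868, -0.0362,  0.07  ]))]
[(array([256.1212, 238.7576]), array([ 0.4864, -0.0361,  0.07  ]))]
```

```bash
python3 -m handwheel '[[0,-0.004,-0.06,0,0,0],[0,-0.004,-0.115,0,0,0],[0,-0.004,-0.15,0,0,0],[0,-0.004,-0.1625,0,0,0],[0,-0.004,-0.1625,0,0,0]]'
python3 -m handwheel '[[0,0,0,0,0,0],[0,0,0,0,0,0],[0,0,0,0,0,0],[0,0,0,0,0,0]]' 0
python3 -m handwheel '[[-0.001,0.02,0,0,0,0],[-0.0035,0.05,0,0,0,0],[-0.006,0.085,0,0,0,0],[-0.008,0.12,0,0,0,0],[-0.0095,0.14,0,0,0,0],[-0.0102,0.149,0,0,0,0],[-0.0102,0.149,0,0,0,0]]'
```

```text
t: 26.08
ee_pos: [0.5106, -0.3953, 0.0811]
tcp_rot: [[0.997, 0.073, -0.002], [0.073, -0.997, -0.003], [-0.002, 0.003, -1.0]]
wrist_force: [0.7, 0.0, 0.3]
finger_gap: 0.401
t: 26.58
ee_pos: [0.511, -0.3956, 0.0821]
tcp_rot: [[0.997, 0.073, -0.001], [0.073, -0.997, -0.004], [-0.001, 0.004, -1.0]]
wrist_force: [0.5, 1.1, 7.9]
finger_gap: 0.141
t: 27.45
ee_pos: [0.5012, -0.2465, 0.0823]
tcp_rot: [[0.997, 0.073, -0.0], [0.073, -0.997, -0.005], [-0.0, 0.005, -1.0]]
wrist_force: [3.6, 0.7, -1.4]
finger_gap: 0.141
```

```bash
python3 -m handwheel '[[0,0,0,0,0,0],[0,0,0,0,0,0],[0,0,0.03,0,0,0],[0,0,0.08,0,0,0],[-0.02,-0.04,0.13,0,0,0],[-0.04,-0.085,0.16,0,0,0],[-0.046,-0.098,0.16,0,0,0],[-0.046,-0.098,0.16,0,0,0]]' 57
python3 fobs.py w10 .022
```

```text
t: 28.45
ee_pos: [0.4545, -0.3447, 0.2415]
tcp_rot: [[0.997, 0.071, -0.001], [0.071, -0.997, -0.004], [-0.001, 0.003, -1.0]]
wrist_force: [0.8, -0.1, -1.5]
finger_gap: 0.57
28.45 [ 0.4545 -0.3447  0.2415] 0.5702651168382831
px [254. 164.] ctr 0.4675 -0.3486 size 63 36 yaw(len from +x) 11.7 rel 0.013 -0.0039
px [256.  97.] ctr 0.548 -0.3448 size 36 64 yaw(len from +x) -6.3 rel 0.0935 -0.0
```

View pics/w10.png

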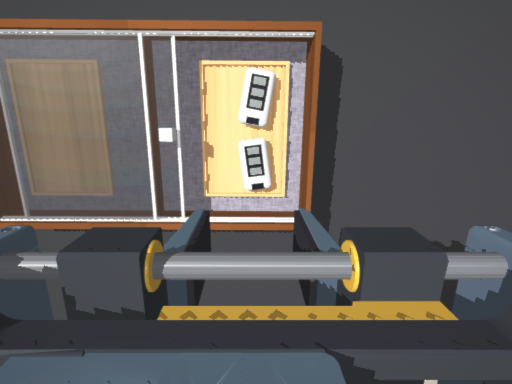

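The right compartment is bare, with fobs at (254,164) and (256,97). I'll take the near one.

```bash
python3 -m handwheel '[[0.013,-0.0035,-0.06,-0.003,0,0.07],[0.013,-0.0035,-0.12,-0.003,0,0.133],[0.013,-0.0035,-0.17,-0.003,0,0.133],[0.013,-0.0035,-0.195,-0.003,0,0.133],[0.013,-0.0035,-0.2035,-0.003,0,0.133],[0.013,-0.0035,-0.2035,-0.003,0,0.133]]'
python3 -m handwheel '[[0,0,0,0,0,0],[0,0,0,0,0,0],[0,0,0,0,0,0],[0,0,0,0,0,0]]' 0
python3 -m handwheel '[[0,0,0.01,0,0,0],[0,0,0.04,0,0,0],[0,0,0.09,0,0,0],[0,0,0.14,0,0,0],[0,0,0.17,0,0,0]]'
```

```text
t: 29.25
ee_pos: [0.4679, -0.3463, 0.0374]
tcp_rot: [[0.979, 0.205, -0.002], [0.205, -0.979, -0.005], [-0.003, 0.005, -1.0]]
wrist_force: [0.4, -1.1, 1.4]
finger_gap: 0.57
t: 29.75
ee_pos: [0.4684, -0.3466, 0.0384]
tcp_rot: [[0.979, 0.205, -0.0], [0.205, -0.979, -0.006], [-0.002, 0.006, -1.0]]
wrist_force: [0.7, 2.4, 8.2]
finger_gap: 0.389
t: 30.38
ee_pos: [0.4688, -0.347, 0.2118]
tcp_rot: [[0.979, 0.205, 0.002], [0.205, -0.979, -0.008], [0.0, 0.009, -1.0]]
wrist_force: [0.2, 1.0, -0.2]
finger_gap: 0.392
```

```bash
python3 -m handwheel '[[0.003,0.05,0,0.004,0,-0.02],[0.007,0.11,0,0.008,0,-0.06],[0.011,0.17,0,0.008,0,-0.077],[0.015,0.23,0,0.008,0,-0.077],[0.019,0.29,0,0.008,0,-0.077],[0.023,0.35,0,0.008,0,-0.077],[0.027,0.41,0,0.008,0,-0.077],[0.0305,0.452,0,0.008,0,-0.077],[0.0312,0.4614,0,0.008,0,-0.077],[0.0312,0.4614,0,0.008,0,-0.077]]'
python3 - <<'E'
from h import *
im=arm.snapshot("wrist"); cv2.imwrite("pics/w11.png",im)
E
```

```text
t: 31.62
ee_pos: [0.4999, 0.1144, 0.2123]
tcp_rot: [[0.992, 0.13, 0.002], [0.13, -0.992, -0.001], [0.002, 0.001, -1.0]]
wrist_force: [0.6, 0.1, -0.8]
finger_gap: 0.393
```

View pics/w11.png

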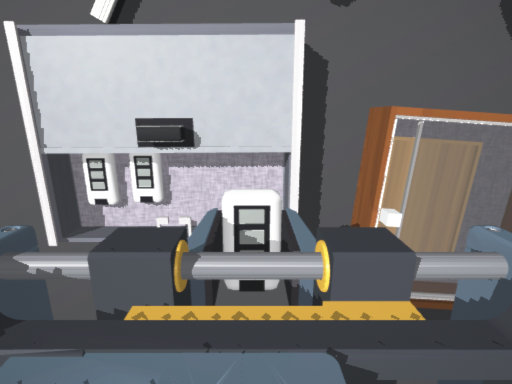

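Two fobs lie in the well at (100,180) and (148,177). The third is held straight beside the right rail, so I'll lower it.

```bash
python3 -m handwheel '[[0,0.001,-0.04,0,0,0],[0,0.001,-0.09,0,0,0],[0,0.001,-0.135,0,0,0],[0,0.001,-0.16,0,0,0],[0,0.001,-0.172,0,0,0],[0,0.001,-0.1775,0,0,0],[0,0.001,-0.1775,0,0,0]]'
python3 -m handwheel '[[0,0,0,0,0,0],[0,0,0,0,0,0]]' 46
python3 -m handwheel '[[0,0,0.02,0,0,0],[0,0,0.06,0,0,0],[0,0,0.12,0,0,0],[0,0,0.17,0,0,0]]'
```

```text
t: 32.55
ee_pos: [0.5003, 0.1145, 0.0352]
tcp_rot: [[0.992, 0.128, 0.003], [0.128, -0.992, -0.001], [0.003, 0.001, -1.0]]
wrist_force: [-0.3, 0.6, -0.0]
finger_gap: 0.39
t: 32.8
ee_pos: [0.5008, 0.1145, 0.0359]
tcp_rot: [[0.992, 0.128, 0.004], [0.128, -0.992, -0.001], [0.004, 0.001, -1.0]]
wrist_force: [-0.4, -0.6, -0.4]
finger_gap: 0.46
t: 33.3
ee_pos: [0.5007, 0.1146, 0.2084]
tcp_rot: [[0.992, 0.129, 0.005], [0.129, -0.992, -0.0], [0.005, 0.001, -1.0]]
wrist_force: [1.0, 0.5, -0.6]
finger_gap: 0.46
```

```bash
python3 -m handwheel '[[0.002,-0.055,0.01,0,0.005,0],[0.004,-0.115,0.03,0,0.005,-0.06],[0.006,-0.175,0.03,0,0.005,-0.12],[0.008,-0.235,0.03,0,0.005,-0.2],[0.01,-0.295,0.03,0,0.005,-0.239],[0.012,-0.355,0.03,0,0.005,-0.239],[0.013,-0.415,0.03,0,0.005,-0.239],[0.0143,-0.45,0.03,0,0.005,-0.239],[0.0143,-0.4596,0.03,0,0.005,-0.239],[0.0143,-0.4596,0.03,0,0.005,-0.239]]' 57; python3 fobs.py w12 .022
```

```text
t: 34.55
ee_pos: [0.5148, -0.3447, 0.2384]
tcp_rot: [[0.994, -0.11, -0.0], [-0.11, -0.994, -0.001], [-0.0, 0.001, -1.0]]
wrist_force: [-1.0, 0.5, -0.6]
finger_gap: 0.566
34.55 [ 0.5148 -0.3447  0.2384] 0.5660882512266348
px [248. 147.] ctr 0.5486 -0.3444 size 35 62 yaw(len from +x) -5.7 rel 0.0337 0.0004
```

```bash
python3 -m handwheel '[[0.0335,0.0005,-0.05,0,0,0],[0.0335,0.0005,-0.11,0,0,0],[0.0335,0.0005,-0.165,0,0,0],[0.0335,0.0005,-0.19,0,0,0],[0.0335,0.0005,-0.2005,0,0,0],[0.0335,0.0005,-0.2005,0,0,0]]'
python3 -m handwheel '[[0,0,0,0,0,0],[0,0,0,0,0,0],[0,0,0,0,0,0],[0,0,0,0,0,0]]' 0
python3 -m handwheel '[[0,0,0.01,0,0,0],[0,0,0.04,0,0,0],[0,0,0.09,0,0,0],[0,0,0.14,0,0,0],[0,0,0.17,0,0,0]]'
```

```text
t: 35.35
ee_pos: [0.5487, -0.3428, 0.0384]
tcp_rot: [[0.994, -0.109, -0.0], [-0.109, -0.994, -0.001], [-0.0, 0.001, -1.0]]
wrist_force: [-0.5, 0.3, 0.1]
finger_gap: 0.57
t: 35.85
ee_pos: [0.5493, -0.3432, 0.0397]
tcp_rot: [[0.994, -0.109, 0.002], [-0.109, -0.994, -0.002], [0.002, 0.001, -1.0]]
wrist_force: [0.3, 1.3, 9.3]
finger_gap: 0.393
t: 36.48
ee_pos: [0.5498, -0.3436, 0.2135]
tcp_rot: [[0.994, -0.109, 0.004], [-0.109, -0.994, -0.004], [0.005, 0.003, -1.0]]
wrist_force: [0.4, -0.0, -1.1]
finger_gap: 0.39
```

```bash
python3 -m handwheel '[[-0.005,0.05,0,0.004,0.004,0.04],[-0.011,0.11,0,0.004,0.004,0.1],[-0.018,0.17,0,0.004,0.004,0.16],[-0.024,0.23,0,0.004,0.004,0.22],[-0.03,0.29,0,0.004,0.004,0.238],[-0.036,0.35,0,0.004,0.004,0.238],[-0.042,0.41,0,0.004,0.004,0.238],[-0.049,0.47,0,0.004,0.004,0.238],[-0.053,0.505,0,0.004,0.004,0.238],[-0.0538,0.5139,0,0.004,0.004,0.238],[-0.0538,0.5139,0,0.004,0.004,0.238]]'
python3 - <<'E'
from h import *
im=arm.snapshot("wrist"); cv2.imwrite("pics/w13.png",im)
E
```

```text
t: 37.85
ee_pos: [0.4961, 0.1703, 0.214]
tcp_rot: [[0.992, 0.129, 0.002], [0.129, -0.992, 0.001], [0.002, -0.001, -1.0]]
wrist_force: [1.2, 0.1, -0.6]
finger_gap: 0.391
```

View pics/w13.png

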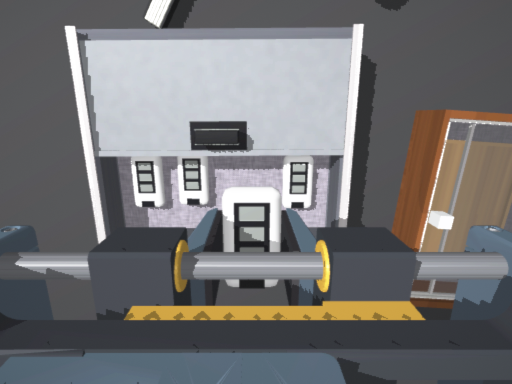

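Three fobs lie in the well at columns 149, 193 and 298, and the gap for the fourth is clear. I'll lower it.

```bash
python3 -m handwheel '[[0,0.0005,-0.04,0,0,0],[0,0.0005,-0.09,0,0,0],[0,0.0005,-0.135,0,0,0],[0,0.0005,-0.16,0,0,0],[0,0.0005,-0.172,0,0,0],[0,0.0005,-0.178,0,0,0],[0,0.0005,-0.178,0,0,0]]'
python3 -m handwheel '[[0,0,0,0,0,0],[0,0,0,0,0,0]]' 46
python3 -m handwheel '[[0,0,0.02,0,0,0],[0,0,0.06,0,0,0],[0,0,0.12,0,0,0],[0,0,0.17,0,0,0]]'
python3 -m handwheel '[[0.001,-0.05,0,0,0,0],[0.002,-0.11,0,0,0,-0.02],[0.003,-0.17,0,0,0,-0.058],[0.004,-0.23,0,0,0,-0.058],[0.0045,-0.29,0,0,0,-0.058],[0.005,-0.35,0,0,0,-0.058],[0.005,-0.4,0,0,0,-0.058],[0.005,-0.417,0,0,0,-0.058],[0.005,-0.417,0,0,0,-0.058]]' 40
python3 - <<'E'
from h import *
o=arm.get_obs();c=cam("wrist",o);im=arm.snapshot("wrist"); cv2.imwrite("pics/w14.png",im);t=arm.snapshot("top"); cv2.imwrite("pics/t14.png",t)
g=im.min(2);s=np.zeros(g.shape,bool); s[150:225,215:290]=1
m=cv2.morphologyEx(((g>190)&s).astype(np.uint8),cv2.MORPH_OPEN,np.ones((8,8)))
for p,st in blobs(m,50,3000): print(p,st,cast(c,p,.064)-o["ee_pos"])
v=np.zeros((384,800,3),np.uint8); v[:,:512]=im; v[:278,522:]=cv2.resize(t[150:290,90:230],(278,278)); cv2.imwrite("pics/v14.png",v)
E
```

```text
t: 38.78
ee_pos: [0.497, 0.1697, 0.0365]
tcp_rot: [[0.992, 0.128, 0.003], [0.128, -0.992, 0.001], [0.003, -0.0, -1.0]]
wrist_force: [0.8, -0.0, -1.5]
finger_gap: 0.391
t: 39.02
ee_pos: [0.4974, 0.1696, 0.0371]
tcp_rot: [[0.992, 0.128, 0.004], [0.128, -0.992, 0.001], [0.004, -0.001, -1.0]]
wrist_force: [-0.5, 0.7, 0.2]
finger_gap: 0.46
t: 39.52
ee_pos: [0.4974, 0.1696, 0.2096]
tcp_rot: [[0.992, 0.128, 0.005], [0.128, -0.992, 0.001], [0.005, -0.001, -1.0]]
wrist_force: [0.8, 1.1, -0.4]
finger_gap: 0.462
t: 40.65
ee_pos: [0.5022, -0.2478, 0.2095]
tcp_rot: [[0.998, 0.069, 0.005], [0.069, -0.998, 0.001], [0.005, -0.001, -1.0]]
wrist_force: [0.5, 0.6, -0.2]
finger_gap: 0.398
[251.5    189.6789] [245 182  14  16 218] [-0.0018 -0.0004 -0.1455]
```

View pics/v14.png

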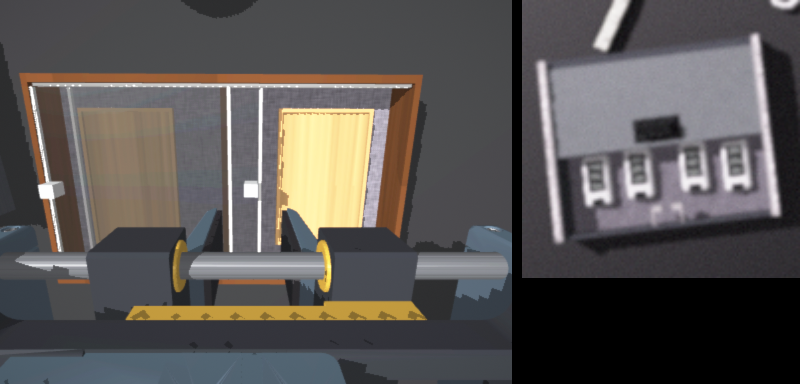

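All four fobs lie side by side in the safe and both trays are empty. The right knob is at (251,190), under the jaws, so I'll shut the right pane.

```bash
python3 -m handwheel '[[-0.0015,0.001,-0.05,0,0.005,0],[-0.0015,0.001,-0.1,0,0.005,0],[-0.0015,0.001,-0.12,0,0.005,0],[-0.0015,0.001,-0.129,0,0.005,0],[-0.0015,0.001,-0.129,0,0.005,0]]'
python3 -m handwheel '[[0,0,0,0,0,0],[0,0,0,0,0,0],[0,0,0,0,0,0],[0,0,0,0,0,0]]' 0
python3 -m handwheel '[[0.001,-0.02,0,0,0,0],[0.0035,-0.05,0,0,0,0],[0.006,-0.085,0,0,0,0],[0.008,-0.12,0,0,0,0],[0.0095,-0.142,0,0,0,0],[0.0102,-0.1495,0,0,0,0],[0.0102,-0.1495,0,0,0,0]]'
```

```text
t: 41.38
ee_pos: [0.5009, -0.2444, 0.0808]
tcp_rot: [[0.997, 0.071, -0.001], [0.071, -0.997, 0.002], [-0.001, -0.002, -1.0]]
wrist_force: [0.3, -0.2, 0.7]
finger_gap: 0.4
t: 41.88
ee_pos: [0.5016, -0.2461, 0.0816]
tcp_rot: [[0.997, 0.072, 0.001], [0.072, -0.997, -0.001], [0.001, 0.001, -1.0]]
wrist_force: [-1.8, -11.5, 1.4]
finger_gap: 0.14
t: 42.75
ee_pos: [0.5113, -0.396, 0.0817]
tcp_rot: [[0.997, 0.071, 0.001], [0.071, -0.997, -0.001], [0.001, 0.001, -1.0]]
wrist_force: [-2.6, -1.3, -1.1]
finger_gap: 0.146
```

```bash
python3 -m handwheel '[[0,-0.001,0,0,0,0],[0,-0.0015,0,0,0,0],[0,-0.0015,0,0,0,0]]'
```

```text
t: 43.12
ee_pos: [0.5112, -0.3962, 0.0816]
tcp_rot: [[0.997, 0.071, 0.0], [0.071, -0.997, 0.001], [0.0, -0.001, -1.0]]
wrist_force: [1.8, 7.9, 1.6]
finger_gap: 0.141
```

```bash
python3 -m handwheel '[[0,0,0,0,0,0],[0,0,0,0,0,0],[0,0,0.03,0,0,0],[0,0,0.08,0,0,0],[0,0,0.14,0,0,0]]' 40
python3 -m handwheel '[[0.003,0.055,0,0,0,0.16],[0.006,0.115,0,0,0,0.34],[0.009,0.175,0,0,0,0.52],[0.012,0.235,0,0,0,0.7],[0.015,0.295,0,0,0,0.88],[0.018,0.355,0,0,0,1.06],[0.021,0.415,0,0,0,1.24],[0.024,0.475,0,0,0,1.42],[0.028,0.535,0,0,0,1.56],[0.031,0.59,0,0,0,1.628],[0.0315,0.6098,0,0,0,1.628],[0.0315,0.6098,0,0,0,1.628]]'
python3 - <<'E'
from h import *
o=arm.get_obs();c=cam("wrist",o);im=arm.snapshot("wrist"); cv2.imwrite("pics/w15.png",im);t=arm.snapshot("top"); cv2.imwrite("pics/t15.png",t)
print(proj(c,[.5427,.2145,.07]),proj(c,[.5427,.2145,.07])-proj(c,[.5327,.2145,.07]))
v=np.zeros((384,800,3),np.uint8); v[:,:512]=im; v[:200,512:]=cv2.resize(t[165:290,240:420],(288,200)); cv2.imwrite("pics/v15.png",v)
K=cam("top")
for x in(cv2.imread("pics/top0.png"),t):
    print([p for p,st in blobs((x[225:250]>205).all(2),8,60)])
E
```

```text
t: 43.75
ee_pos: [0.5108, -0.3959, 0.2225]
tcp_rot: [[0.997, 0.071, -0.001], [0.071, -0.997, 0.002], [-0.001, -0.002, -1.0]]
wrist_force: [-0.2, -0.5, 0.4]
finger_gap: 0.404
t: 45.25
ee_pos: [0.5422, 0.2145, 0.2224]
tcp_rot: [[-0.129, 0.992, -0.002], [0.992, 0.129, -0.001], [-0.001, -0.002, -1.0]]
wrist_force: [0.8, -0.7, -0.3]
finger_gap: 0.402
[251.8475 185.1492] [9.3437 1.2001]
[array([104.6   ,  12.4222]), array([214.9833,  11.8667]), array([401.3077,   6.1154]), array([256.3,  13.9])]
[array([37.4737,  1.0263]), array([401.2273,   6.0909]), array([256.4074,  13.9259]), array([153.1538,  19.    ]), array([105.4615,  21.2308])]
```

View pics/v15.png

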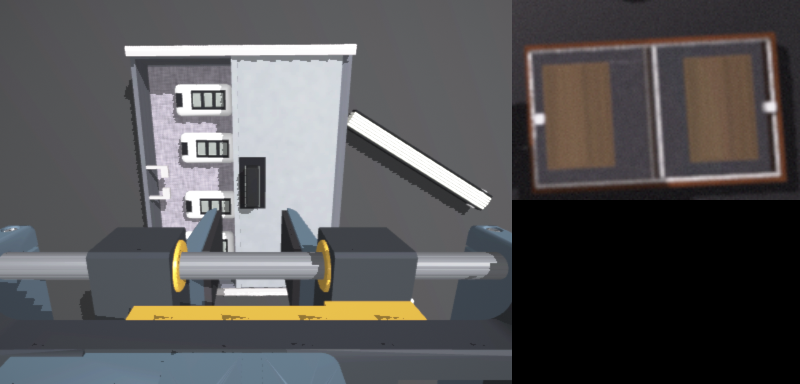

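Both knobs are back at their original pixels (within 0.2 px), the fobs lie clear in the well, and the tab is at (253,184), under the jaws. I'll grip it and close the cover with the tab held down.

```bash
python3 -m handwheel '[[0.0005,0,-0.05,0,0,0],[0.0005,0,-0.1,0,0,0],[0.0005,0,-0.132,0,0,0],[0.0005,0,-0.1425,0,0,0],[0.0005,0,-0.1425,0,0,0]]'
python3 -m handwheel '[[0,0,0,0,0,0],[0,0,0,0,0,0],[0,0,0,0,0,0],[0,0,0,0,0,0]]' 0
python3 -m handwheel '[[-0.01,-0.0013,0,0,0,0],[-0.03,-0.004,0,0,0,0],[-0.055,-0.0072,-0.003,0,0,0],[-0.07,-0.0092,-0.007,0,0,0],[-0.08,-0.0105,-0.007,0,0,0],[-0.095,-0.0125,-0.007,0,0,0],[-0.1035,-0.0138,-0.007,0,0,0],[-0.1045,-0.0138,-0.007,0,0,0],[-0.1045,-0.0138,-0.007,0,0,0]]'
```

```text
t: 45.98
ee_pos: [0.543, 0.212, 0.0802]
tcp_rot: [[-0.126, 0.992, -0.002], [0.992, 0.126, -0.002], [-0.001, -0.002, -1.0]]
wrist_force: [-0.5, -0.1, -0.1]
finger_gap: 0.4
t: 46.48
ee_pos: [0.5429, 0.212, 0.0806]
tcp_rot: [[-0.127, 0.992, -0.002], [0.992, 0.127, -0.002], [-0.002, -0.002, -1.0]]
wrist_force: [-3.5, -1.2, 2.8]
finger_gap: 0.151
t: 47.6
ee_pos: [0.4386, 0.1979, 0.0742]
tcp_rot: [[-0.127, 0.992, -0.0], [0.992, 0.127, -0.002], [-0.002, -0.001, -1.0]]
wrist_force: [1.7, -7.4, 10.0]
finger_gap: 0.153
```

```bash
python3 -m handwheel '[[-0.001,0.001,0,0,0,0],[-0.002,0.001,0,0,0,0],[-0.002,0.001,0,0,0,0]]'
python3 -m handwheel '[[0,0,0.003,0,0,0],[0,0,0.007,0,0,0],[0,0,0.007,0,0,0]]'
```

```text
t: 47.98
ee_pos: [0.4384, 0.1982, 0.0749]
tcp_rot: [[-0.128, 0.992, 0.004], [0.992, 0.128, -0.003], [-0.003, 0.004, -1.0]]
wrist_force: [10.7, -17.0, 6.2]
finger_gap: 0.149
t: 48.35
ee_pos: [0.4385, 0.198, 0.0817]
tcp_rot: [[-0.128, 0.992, 0.005], [0.992, 0.128, -0.003], [-0.004, 0.004, -1.0]]
wrist_force: [5.4, -3.6, -8.8]
finger_gap: 0.149
```

```bash
python3 -m handwheel '[[0.002,0.0003,0,0,0,0],[0.004,0.0005,0,0,0,0],[0.004,0.0005,0,0,0,0]]'
python3 -m handwheel '[[-0.002,0,0,0,0,0],[-0.003,0,0,0,0,0],[-0.003,0,0,0,0,0]]'
python3 -m handwheel '[[0,0,0,0,0,0],[0,0,0,0,0,0],[0,0,0.03,0,0,0],[0,0,0.08,0,0,0],[0,0,0.14,0,0,0],[0,0,0.156,0,0,0],[0,0,0.156,0,0,0]]' 40
python3 - <<'E'
from h import *
o=arm.get_obs();im=arm.snapshot("wrist"); cv2.imwrite("pics/w16.png",im);t=arm.snapshot("scene"); cv2.imwrite("pics/s16.png",t)
v=np.zeros((384,800,3),np.uint8); v[:,:512]=im; v[:216,512:]=cv2.resize(t,(288,216)); cv2.imwrite("pics/v16.png",v)
c=cam("wrist",o); print(o["ee_pos"]); u=proj(c,[.4385,.2012,.07]); print(u); print(im.max(2)[int(u[1]),232:275])
E
```

```text
t: 48.72
ee_pos: [0.4405, 0.1981, 0.0815]
tcp_rot: [[-0.128, 0.992, 0.001], [0.992, 0.128, -0.004], [-0.004, 0.001, -1.0]]
wrist_force: [-7.9, -1.2, 5.9]
finger_gap: 0.149
t: 49.1
ee_pos: [0.4385, 0.198, 0.0817]
tcp_rot: [[-0.129, 0.992, 0.003], [0.992, 0.129, -0.004], [-0.004, 0.003, -1.0]]
wrist_force: [6.2, -7.5, -3.9]
finger_gap: 0.151
t: 49.98
ee_pos: [0.4389, 0.1983, 0.2387]
tcp_rot: [[-0.129, 0.992, 0.006], [0.992, 0.129, -0.003], [-0.004, 0.005, -1.0]]
wrist_force: [-0.1, -0.7, 0.0]
finger_gap: 0.398
[0.4389 0.1983 0.2387]
[250.309  178.7229]
[ 99 196 230 232 220 144  73  42  39  39  39  60 107  62  61  61  62  64
  64  64  64  65  64  65  77 115  68  56  56  57  81 159 224 228 228 228
 228 228 228 228 228 230 230]
```

View pics/v16.png

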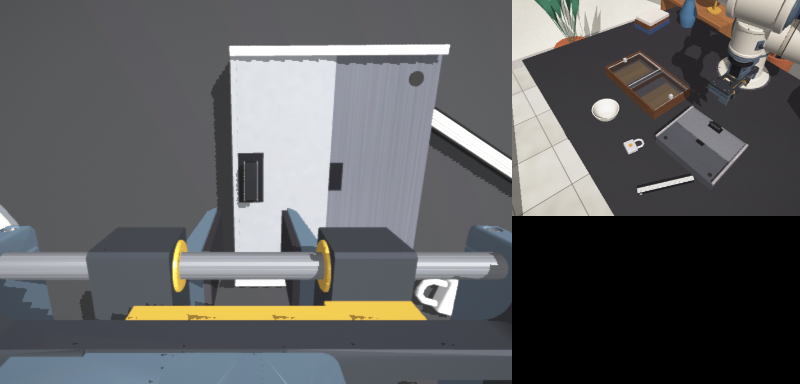

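```bash
python3 -c "
from plant import arm; print(arm.hand_in(), arm.get_obs()['t'])"
```

```text
the job is handed in; nothing more can be done
the job is handed in; nothing more can be done
```

All four fobs were found and are laid flat, side by side, on the floor of the safe. The cover is home and latched, both panes are shut, and I handed the job in at about 50 s.

**Last checks:**
- **Fobs:** both trays are empty, and the views taken before closing show all four fobs in the well. I did not look inside again once the cover was shut.
- **Panes:** both knobs are back within about 0.2 px of where they started in the top view. The right pane met its stop at about 8 N. The left pane met its stop harder than I meant, with the wrist reading about 60 N against the 120 N limit.
- **Cover and latch:** a closing push met the stop at about 11 N. A test pull then gave only 2 mm, so it is latched, and I pushed it home again. The tab looks up in the last picture.
- **Padlock, bowl and fan:** none was touched, and they look unmoved in the last pictures. I checked this by eye and did not measure it.

**Disagreement:** two estimates of the safe's position differed by 2 to 3 mm, so I used a value in between, and all four fobs fitted. I saw no grip slip and no fob knocked aside.

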